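Build a column of kit cases on the roller lane and send it to the end stop

ROBOT

A 7-joint arm with a two-finger parallel gripper is mounted at the origin on the work surface; the furniture and walls round the work are solid. World frame = base frame: x ahead of the robot, y to its left, z up, the work surface at z = 0. Lengths are in m, angles in rad, forces in N, time in s.
With the tool pointing down it reaches from about 0.35 to 0.9 m from the base axis. Payload 8.1 kg.
Tool frame: the origin (TCP) lies between the finger pads; the fingertips stand 22 mm ahead of it and the grasp point (between the pads) lies 3 mm ahead of it (arm.tip_reach is the distance from the TCP to the fingertips, in m); z points along the fingers, y is the line along which they close (so a half turn about z gives the same grasp; the last joint's range is limited). The gripper opens to 92 mm and grips with 3 to 60 N. Pads are 19 mm wide; open, the fingers measure 130 mm over their backs; the gripper's body (75 mm by 190 mm) begins 47 mm behind the grasp point.
Start: joints at [1.188, 0.434, 0.025, 1.573, -0.012, 1.134, -0.075], TCP at [0.173, -0.601, 0.249] pointing down, gripper open.
Joint ranges: [-2.62, 2.62], [-0.44, 2.09], [-1.27, 1.32], [0.08, 2.57], [-1.32, 4.46], [0.12, 2], [-2.74, 2.74]. Speed limits (rad/s): [2.22, 2.22, 3.01, 3.01, 3.14, 3.14, 3.14].

INTERFACE

Orientations are given as a rotation vector (axis times angle).
In Python, from cell import telemetry, vision, job, arm gives the robot as it stands. The module is installed in compiled form; this text tells all that it offers.
- The arm moves only by the shell command python3 -m creep 'ROWS' [FORCE]. ROWS is text: rows parted by semicolons, each of 7 numbers parted by spaces: the finger opening in cm, from 0 to 9.18, then the shift along the tool's x, y, z in cm, then the turn, a rotation vector about the tool's x, y, z in degrees. A call has 1 to 5 rows; each row is the pose to reach, as a shift and turn from the pose commanded when the call began, along the tool's axes at that moment; what a row does not reach only later rows make up. A row lasts 1/8 s, in which the tool goes at most 62.5 mm and 10.7 degrees, less where a joint would pass 70% of its speed; a pose out of reach is approached as far as the arm can. A call with a gripper value outside its range is refused whole. The fingers move at their own pace and stop on an object; FORCE is the grip in N (left out, the last holds). Time passes only in rows, so rows that repeat a pose let the fingers close. It gives the time, the measured TCP pose, the force, the opening and the grip force at its end, in the units of the state.
- telemetry.observe(): the state, without advancing time (a new reading comes with each control period).
- vision.get_image(name): name is "scene" or "top" or "wrist"; returns the picture (400x640x3 uint8, red, green, blue); there is no depth.
- vision.camera_info(name): a dict with "fov_y" (degrees; the focal length in pixels is half the picture's height over the tangent of half this angle, whatever the lens; pixels are square), "cx", "cy" (the principal point, pixels), "extrinsics" (4x4, takes a point from camera to world coordinates). Camera axes: x right, y down, z forward; pixel columns grow to the right and rows downward; lengths in m; the calibration is good to about 2 mm. A picture is of the moment at which its call begins: read the wrist's pose just before it. camera_info takes no time and is no camera call; for the wrist camera it gives the pose at the moment of the call.
- job.sign_off(): hands the job in; it is judged then, once.
The state is a dict: "clock": time; "joints": joint angles; "dq": joint speeds; "joint_efforts": joint torques, N m; "position": TCP position; "ee_rot": TCP orientation; "force": force on the tool from outside, world axes, zero at the start; "ft_torque": the same for the moment, N m; "width": opening from 0.0 (shut) to 1.0 (fully open); "gripper_force": force on a finger pad.
Only numpy, scipy, OpenCV 4.12 (cv2) and the standard library are available. Lean on these libraries where they do the work, as an engineer would, in place of code of your own. Each camera call takes 0.05 s, during which the arm holds its last target. There are 200 camera calls.

TASK

Send the three closed kit cases off as one column. With the stop bolt still closed, set the deepest case gently on the upper part of the sloping roller lane so that it rolls down against the bolt, then gently stack the middle case squarely on it and the shallowest on top, each with its foot fully down inside the lid rim of the case below. Then draw the stop bolt fully back by its knob so that the whole column rolls down to the end stop, and leave the column standing square there and the other things on the bench where they are.

Things in the scene. Friction and masses are not known exactly. Their poses are not given: they have to be found in the camera images.
- roller_lane: aluminium roller lane, 84 mm wide, 0.42 m long, fixed to the bench. Origin on the bench under it; x across (away from the robot), y along it, z up. Runs down towards -y at 4 degrees; roller tops at z = 0.062 + 0.07 y (m), y -0.20 to 0.21. Side rails stand 11 mm above the rollers, inner faces at x = +-35 mm. End stop at the low end. Cases roll down by themselves (bolt to end 3 to 5 s)
- loading_place (a point): point on the roller tops, mid-lane, uphill of the bolt: a case set here (its middle, long side along the lane) has its front 16 mm short of the bolt and rolls down to it. Axes as the lane's
- end_place (a point): point on the roller tops, middle of the lane, where the middle of a case lies when its front rests on the end stop's buffers. Axes as the lane's
- stop_bolt (a joint): steel stop bar, 12 mm thick, lying across the lane at lane y = 0.029, 11 to 23 mm above the rollers; holds the cases back. Slides along the lane's -x (towards the robot): 0 = closed, 0.070 m = fully drawn, at its limit; the way is free from 0.062. Friction 1.5 N; stays where it is left
- bolt_knob (a point): grip point on the bolt's upright black knob, 14 mm thick (cap 17 mm), on the robot's side of the lane, moving with the bolt. The knob reaches from 20 mm below to 15 mm above this point. The bolt's steel housing begins 23 mm nearer the lane and its top is 22 mm below this point. Axes as the lane's
- deep_case: closed grey plastic kit case, deepest of three of one plan, 60 mm (its x) by 118 mm (its y). Origin: centre of the underside of its foot, z up. Foot 46 x 104 mm, 6 mm high, under the body; lid deck 56 mm above the origin, with a rim round it 5 mm high, inside 53 x 111 mm: the next case's foot stands on the deck inside the rim with 3.5 mm play each side. About 0.34 kg; grasp across the 60 mm
- middle_case: as deep_case (same plan, foot and rim), but lid deck 44 mm above its origin (rim top 49 mm); about 0.27 kg
- shallow_case: as deep_case (same plan, foot and rim), but lid deck 32 mm above its origin (rim top 37 mm); about 0.20 kg
- nut_fitting: chrome fitting standing among the cases, 53 mm wide, 74 mm tall, origin under its centre; a bystander
- tape_roll: black roll of tape lying flat, 62 mm across, 19 mm high, origin under its centre; a bystander
- mug: mug, 78 mm across with a handle, 92 mm tall, origin under its centre; a bystander
- cone_fitting: chrome cone-shaped fitting, 43 mm wide, 44 mm tall, origin under its centre; a bystander
- gauge_tester: chrome pressure gauge tester lying down, 56 x 169 x 61 mm, origin under its centre; a bystander
- grease_tube: tube of grease lying flat, 48 x 158 x 30 mm, origin under its centre; a bystander
Mind the look-alikes: they are no part of the job. What is shaped like the middle_case but orange or purple is not meant.

How it is judged:
On the way, in this order (a step that is already met when the one before it is completed fails the run):
1. the deepest case stands on the rollers against the closed stop bolt, let go (x of deep_case in the frame of roller_lane between -0.009 and 0.009 m and angle between the y axis of deep_case and the y axis of roller_lane, either way round below 0.19 rad and angle between deep_case's own z axis and vertical below 0.13 rad and y of deep_case in the frame of roller_lane between 0.088 and 0.103 m and z of deep_case in the frame of roller_lane between 0.065 and 0.0735 m and value of joint stop_bolt below 0.01 m and contact force between deep_case and the fingers below 0.3 N), for 0.2 s.
2. the middle case is seated in the deepest one's lid rim, let go, the bolt still closed (x of deep_case in the frame of roller_lane between -0.009 and 0.009 m and angle between the y axis of deep_case and the y axis of roller_lane, either way round below 0.19 rad and angle between deep_case's own z axis and vertical below 0.13 rad and y of deep_case in the frame of roller_lane between 0.088 and 0.103 m and z of deep_case in the frame of roller_lane between 0.065 and 0.0735 m and value of joint stop_bolt below 0.01 m and x of middle_case in the frame of deep_case between -0.0048 and 0.0048 m and y of middle_case in the frame of deep_case between -0.0048 and 0.0048 m and z of middle_case in the frame of deep_case between 0.054 and 0.0575 m and angle between the y axis of middle_case and the y axis of deep_case, either way round below 0.12 rad and angle between the z axis of middle_case and the z axis of deep_case, either way round below 0.03 rad and contact force between middle_case and the fingers below 0.3 N), for 0.2 s.
3. the shallowest case is seated in the middle one's lid rim, let go, the bolt still closed (x of deep_case in the frame of roller_lane between -0.009 and 0.009 m and angle between the y axis of deep_case and the y axis of roller_lane, either way round below 0.19 rad and angle between deep_case's own z axis and vertical below 0.13 rad and y of deep_case in the frame of roller_lane between 0.088 and 0.103 m and z of deep_case in the frame of roller_lane between 0.065 and 0.0735 m and value of joint stop_bolt below 0.01 m and x of middle_case in the frame of deep_case between -0.0048 and 0.0048 m and y of middle_case in the frame of deep_case between -0.0048 and 0.0048 m and z of middle_case in the frame of deep_case between 0.054 and 0.0575 m and angle between the y axis of middle_case and the y axis of deep_case, either way round below 0.12 rad and angle between the z axis of middle_case and the z axis of deep_case, either way round below 0.03 rad and x of shallow_case in the frame of middle_case between -0.0048 and 0.0048 m and y of shallow_case in the frame of middle_case between -0.0048 and 0.0048 m and z of shallow_case in the frame of middle_case between 0.042 and 0.0455 m and angle between the y axis of shallow_case and the y axis of middle_case, either way round below 0.12 rad and angle between the z axis of shallow_case and the z axis of middle_case, either way round below 0.03 rad and contact force between shallow_case and the fingers below 0.3 N), for 0.2 s.
4. the stop bolt is drawn right back (value of joint stop_bolt above 0.062 m), for 0.1 s.
At the end, for the whole second after the job is handed in: Bolt drawn past 62 mm; deepest case on the rollers within 12 mm of the end stop; middle case on it and shallowest on that, each seated in the rim below (within 4.8 mm and 0.12 rad, foot flat on the deck within 1.5 mm); all at rest and let go (x of deep_case in the frame of roller_lane between -0.009 and 0.009 m and angle between the y axis of deep_case and the y axis of roller_lane, either way round below 0.19 rad and angle between deep_case's own z axis and vertical below 0.13 rad and y of deep_case in the frame of end_place between -0.008 and 0.012 m and z of deep_case in the frame of end_place between -0.005 and 0.005 m and x of middle_case in the frame of deep_case between -0.0048 and 0.0048 m and y of middle_case in the frame of deep_case between -0.0048 and 0.0048 m and z of middle_case in the frame of deep_case between 0.054 and 0.0575 m and angle between the y axis of middle_case and the y axis of deep_case, either way round below 0.12 rad and angle between the z axis of middle_case and the z axis of deep_case, either way round below 0.03 rad and x of shallow_case in the frame of middle_case between -0.0048 and 0.0048 m and y of shallow_case in the frame of middle_case between -0.0048 and 0.0048 m and z of shallow_case in the frame of middle_case between 0.042 and 0.0455 m and angle between the y axis of shallow_case and the y axis of middle_case, either way round below 0.12 rad and angle between the z axis of shallow_case and the z axis of middle_case, either way round below 0.03 rad and value of joint stop_bolt above 0.062 m and linear speed of each of deep_case, middle_case, shallow_case below 0.02 m/s and contact force between each of deep_case, middle_case, shallow_case and the fingers below 0.3 N); the robot touches nothing.
It fails at once if a bystander is pushed more than 25 mm (distance of any of nut_fitting, tape_roll, mug, cone_fitting, gauge_tester, grease_tube from where it was at the start of the episode above 0.025 m).
It fails at once if a case is let fall or banged down onto its place (over 0.5 m/s within the last 25 mm) ((x of deep_case in the frame of loading_place between -0.03 and 0.03 m and y of deep_case in the frame of loading_place between -0.04 and 0.04 m and z of deep_case in the frame of loading_place between 0.003 and 0.025 m and linear speed of deep_case above 0.5 m/s) or (x of middle_case in the frame of deep_case between -0.03 and 0.03 m and y of middle_case in the frame of deep_case between -0.04 and 0.04 m and z of middle_case in the frame of deep_case between 0.059 and 0.081 m and linear speed of middle_case above 0.5 m/s) or (x of shallow_case in the frame of middle_case between -0.03 and 0.03 m and y of shallow_case in the frame of middle_case between -0.04 and 0.04 m and z of shallow_case in the frame of middle_case between 0.047 and 0.069 m and linear speed of shallow_case above 0.5 m/s)).
It also fails if it takes over 72 s, if anything falls off the work surface, if the arm or the gripper's body presses on something with over 40 N, if the wrist force passes 120 N, or if a joint passes its speed limit or range.

## Working session

There is one attempt and no reset: what is moved stays moved. The work goes in short steps, Python scripts to look and compute and a shell command to move; the robot and the scene stay as the last step left them, time stands still between calls to the robot, and variables do not carry over. Pictures are saved under pics/ and viewed, at most 10 in all, crops included, and the job is handed in when it is done.

```bash
mkdir -p pics; python3 - <<'E'
from cell import telemetry, vision, job, arm
import cv2, numpy as np
np.set_printoptions(precision=4,suppress=True)
s=telemetry.observe();print(s['clock'],s['position'],s['ee_rot'],s['force'],s['width'],arm.tip_reach)
for n in ("scene","top"):
    im=vision.get_image(n);cv2.imwrite(f"pics/{n}0.png",im[:,:,::-1]);i=vision.camera_info(n);print(n,i)
E
```

```text
0.0 [ 0.1724 -0.6002  0.248 ] [-3.1094 -0.4377  0.0005] [-0.7794  0.1037  0.068 ] 1.0000094006839786 0.022
scene {'fov_y': 53.56702624599755, 'cx': 321.0224394481886, 'cy': 199.4631362242804, 'extrinsics': array([[ 0.5765, -0.3544,  0.7362, -0.4109],
       [-0.817 , -0.2375,  0.5255, -0.5907],
       [-0.0114, -0.9044, -0.4265,  0.6143],
       [ 0.    ,  0.    ,  0.    ,  1.    ]])}
top {'fov_y': 51.69873423045091, 'cx': 312.92194296692213, 'cy': 205.19693149269895, 'extrinsics': array([[ 0.0611, -0.977 ,  0.2044,  0.2146],
       [-0.9981, -0.061 ,  0.0065,  0.0269],
       [ 0.0061, -0.2044, -0.9789,  1.3158],
       [ 0.    ,  0.    ,  0.    ,  1.    ]])}
```

View pics/top0.png

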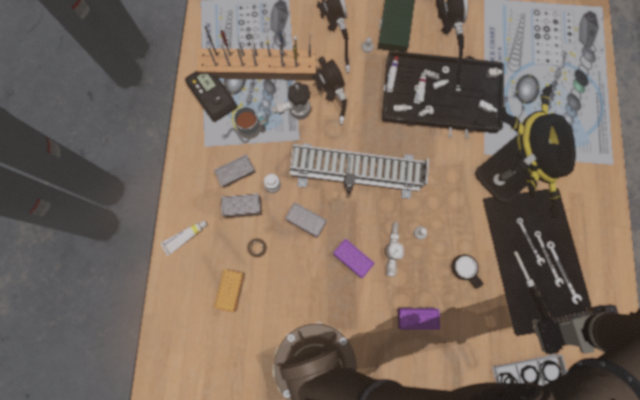

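View pics/scene0.png

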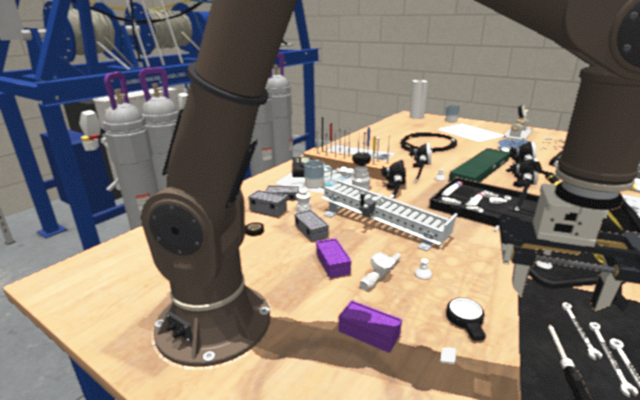

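The top view shows grey cases at about (235,171), (241,206) and (306,220), the lane from (292,160) to (428,175), and the knob at (349,182). The look-alikes are purple and orange. Next I'll zoom in and get rough world positions.

```bash
cat > h.py <<'E'
from cell import telemetry, vision, job, arm
import cv2, numpy as np
from scipy.spatial.transform import Rotation as R
np.set_printoptions(precision=4,suppress=True)
def ray(i,uv):
    f=200/np.tan(np.radians(i['fov_y']/2));E=i['extrinsics']
    d=E[:3,:3]@np.array([(uv[0]-i['cx'])/f,(uv[1]-i['cy'])/f,1]);return E[:3,3],d/np.linalg.norm(d)
def onz(i,uv,z):
    o,d=ray(i,uv);return o+d*(z-o[2])/d[2]
def proj(i,p):
    f=200/np.tan(np.radians(i['fov_y']/2));E=i['extrinsics']
    c=E[:3,:3].T@(np.asarray(p)-E[:3,3]);return np.array([i['cx']+f*c[0]/c[2],i['cy']+f*c[1]/c[2]])
def tool(p):  # world point in tool axes (cm) from the TCP
    s=telemetry.observe();return R.from_rotvec(s['ee_rot']).inv().apply(np.asarray(p)-s['position'])*100
E
python3 - <<'E'
from h import *
t=cv2.imread('pics/top0.png');s=cv2.imread('pics/scene0.png')
a=cv2.resize(t[130:260,200:440],(800,433),interpolation=cv2.INTER_CUBIC)
cv2.imwrite('pics/topz.png',a)
b=cv2.resize(s[150:270,235:465],(800,417),interpolation=cv2.INTER_CUBIC);cv2.imwrite('pics/scz.png',b)
it=vision.camera_info('top')
for n,uv,z in (('A',(235,171),.05),('B',(241,206),.05),('C',(306,220),.05),('knob',(349,180),.1),('laneL',(292,162),.07),('laneR',(428,174),.05)): print(n,onz(it,uv,z))
E
```

```text
A [0.5744 0.2897 0.05  ]
B [0.4623 0.2597 0.05  ]
C [0.4306 0.0539 0.05  ]
knob [ 0.5537 -0.07    0.1   ]
laneL [0.6094 0.1095 0.07  ]
laneR [ 0.6032 -0.3247  0.05  ]
```

View pics/topz.png

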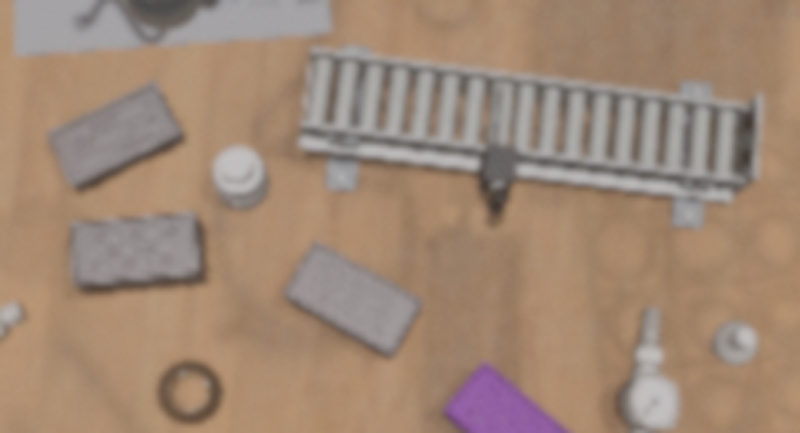

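View pics/scz.png

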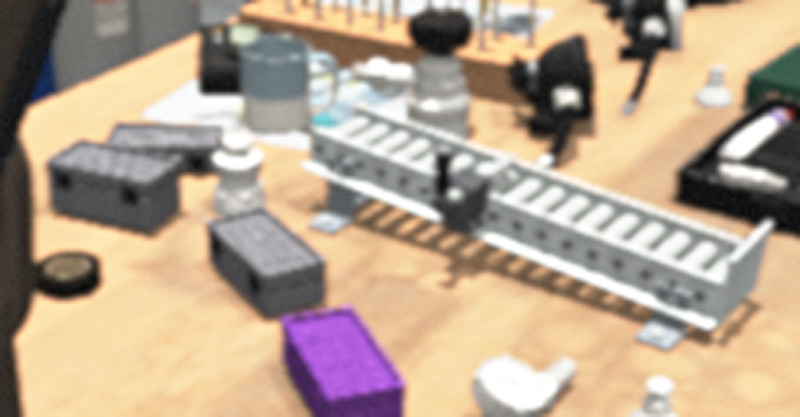

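In the scene zoom, case B (top 241,206) shows the tallest side, so it looks deepest. C (306,220) looks like the middle one and A (235,171) the flattest. I'll move towards a wrist view above them.

```bash
python3 -m creep '9.18 3.4 -4.4 -2.4 0 0 -10; 9.18 6.8 -8.8 -4.8 0 0 -20; 9.18 10.2 -13.2 -7.2 0 0 -30; 9.18 13.6 -17.6 -9.6 0 0 -40; 9.18 17 -22 -12 0 0 -50' && python3 - <<'E'
from h import *
s=telemetry.observe();print(s['clock'],s['position'],s['joints'])
T=R.from_rotvec(s['ee_rot']).as_matrix();print(T)
print(tool([.45,.12,.42]))
E
```

```text
clock: 0.72
position: [0.2755, -0.3404, 0.3693]
ee_rot: [-2.629, -1.719, 0.0]
force: [0.4, -1.5, -0.3]
width: 1.001
gripper_force: 0.0
0.725 [ 0.2755 -0.3404  0.3693] [ 1.0088  0.0558 -0.2528  1.7791  0.0147  1.3087  0.3399]
[[ 0.4011  0.9161 -0.0003]
 [ 0.9161 -0.4011 -0.    ]
 [-0.0002 -0.0002 -1.    ]]
[49.1712 -2.4818 -5.0769]
```

```bash
python3 -m creep '9.18 6 -0.3 -0.6 0 0 -5; 9.18 12 -0.6 -1.2 0 0 -10; 9.18 18 -0.9 -1.8 0 0 -15; 9.18 24 -1.2 -2.4 0 0 -20; 9.18 30 -1.5 -3 0 0 -24' && python3 -m creep '9.18 6 2 -0.6 0 0 0; 9.18 12 4 -1.2 0 0 0; 9.18 17.5 6 -1.8 0 0 0; 9.18 17.5 6 -1.8 0 0 0' && python3 - <<'E'
from h import *
s=telemetry.observe();print(s['clock'],s['position'],s['joints'],s['dq'])
i=vision.camera_info('wrist');im=vision.get_image('wrist');cv2.imwrite('pics/w1.png',im[:,:,::-1])
np.save('w1.npy',i,allow_pickle=True);print(i,R.from_rotvec(s['ee_rot']).as_matrix())
E
```

```text
clock: 1.35
position: [0.3835, -0.0602, 0.3989]
ee_rot: [2.218, 2.224, -0.0]
force: [2.2, -1.0, -0.4]
width: 1.004
gripper_force: 0.0
clock: 1.85
position: [0.4433, 0.1177, 0.4167]
ee_rot: [-2.211, -2.229, -0.003]
force: [0.3, -0.2, -0.0]
width: 1.004
gripper_force: 0.0
1.85 [0.4433 0.1177 0.4167] [ 0.3814  0.1417 -0.8499  1.6118  0.1046  1.4356 -0.4692] [ 0.0596 -0.0316  0.0767  0.0424 -0.0039  0.0065  0.08  ]
{'fov_y': 65.30573930750118, 'cx': 323.000967830427, 'cy': 194.14216740871237, 'extrinsics': array([[ 1.    ,  0.0077,  0.0021,  0.4446],
       [ 0.0079, -0.9677, -0.252 ,  0.1855],
       [ 0.0001,  0.252 , -0.9677,  0.5536],
       [ 0.    ,  0.    ,  0.    ,  1.    ]])} [[-0.0083  1.     -0.0003]
 [ 1.      0.0083  0.0029]
 [ 0.0029 -0.0003 -1.    ]]
```

View pics/w1.png

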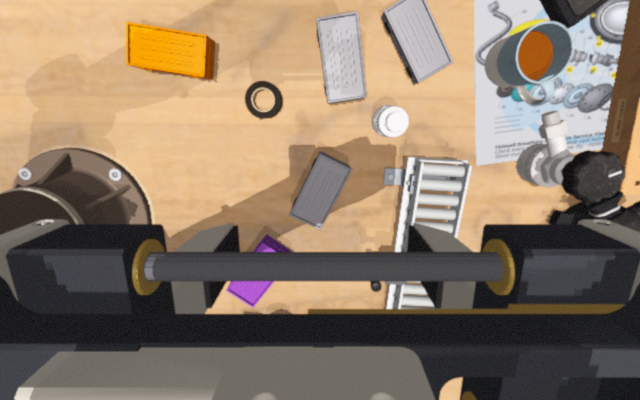

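The wrist view (looking down, up = +y, right = +x) shows B at (341,57), A at (417,40), C at (320,190), the nut fitting at (391,121) and the lane top end at about (437,165). I'll take closer vertical views for measuring.

```bash
cat > meas.py <<'E'
from h import *
def cases(im,i,near=None,show=None,heights=(.061,.049,.037)):
    hsv=cv2.cvtColor(im,cv2.COLOR_RGB2HSV)
    m=((hsv[...,1]<45)&(hsv[...,2]>55)).astype(np.uint8)*255
    m[205:]=0
    m=cv2.morphologyEx(m,cv2.MORPH_OPEN,np.ones((5,5)));m=cv2.morphologyEx(m,cv2.MORPH_CLOSE,np.ones((5,5)))
    if show: cv2.imwrite(show,np.hstack([im[:205,:,::-1]]))
    for c in cv2.findContours(m,cv2.RETR_EXTERNAL,cv2.CHAIN_APPROX_NONE)[0]:
        if cv2.contourArea(c)<1500: continue
        b=c[:,0].astype(float); edge=b.min()<2 or b[:,0].max()>637 or b[:,1].max()>202
        print('blob',b.mean(0),cv2.contourArea(c),'edge' if edge else '')
        for z in heights:
            P=np.array([onz(i,p,z)[:2] for p in b]).astype(np.float32)
            (ce,wh,an)=cv2.minAreaRect(P)
            if wh[0]>wh[1]: wh=wh[::-1];an+=90   # an: long axis = an+90
            lon=(an+90+90)%180-90
            print('  z%.3f centre %s size %.1f x %.1f longaxis %.1f deg area/rect %.2f'%(z,np.round(ce,4),wh[0]*1e3,wh[1]*1e3,lon,cv2.contourArea(P*1000)/(wh[0]*wh[1]*1e6)))
def snap(fn):
    s=telemetry.observe();i=vision.camera_info('wrist');im=vision.get_image('wrist')
    cv2.imwrite('pics/'+fn+'.png',im[:,:,::-1]);np.save(fn+'.npy',i,allow_pickle=True)
    print(s['clock'],np.array(s['position']),i['extrinsics'][:3,3]);return im,i
E
python3 -m creep '9.18 1.5 1.2 -0 0 0 0; 9.18 3 2.4 5 0 0 0;9.18 5 4 11 0 0 0;9.18 7.4 5.7 17.4 0 0 0;9.18 7.4 5.7 17.4 0 0 0' && python3 -m creep '9.18 0 0 0 0 0 0;9.18 0 0 0 0 0 0' >/dev/null; python3 - <<'E'
from meas import *
im,i=snap('w2');cases(im,i)
E
```

```text
clock: 2.52
position: [0.499, 0.1853, 0.239]
ee_rot: [-2.219, -2.22, 0.01]
force: [0.3, 0.3, -0.9]
width: 1.0
gripper_force: 0.0
2.775 [0.501  0.1864 0.2448] [0.5025 0.2546 0.3815]
blob [366.9281 183.7266] 1728.5 edge
  z0.061 centre [0.55   0.1834] size 48.4 x 51.3 longaxis -0.1 deg area/rect 0.79
  z0.049 centre [0.5518 0.1807] size 50.2 x 53.2 longaxis -0.1 deg area/rect 0.79
  z0.037 centre [0.5536 0.178 ] size 52.0 x 55.1 longaxis -0.1 deg area/rect 0.79
blob [290.4846  98.605 ] 7388.5 
  z0.061 centre [0.4723 0.2638] size 60.7 x 117.6 longaxis -81.4 deg area/rect 0.96
  z0.049 centre [0.4712 0.2641] size 63.0 x 122.0 longaxis -81.4 deg area/rect 0.96
  z0.037 centre [0.47   0.2644] size 65.3 x 126.4 longaxis -81.4 deg area/rect 0.96
blob [558.7719 100.2135] 23023.0 edge
  z0.061 centre [0.7461 0.257 ] size 162.7 x 217.4 longaxis -82.0 deg area/rect 0.64
  z0.049 centre [0.7552 0.2571] size 168.8 x 225.6 longaxis -82.0 deg area/rect 0.64
  z0.037 centre [0.7643 0.2572] size 174.9 x 233.7 longaxis -82.0 deg area/rect 0.64
blob [402.4486  65.0093] 7208.5 edge
  z0.061 centre [0.5807 0.2953] size 59.5 x 110.3 longaxis -59.1 deg area/rect 0.94
  z0.049 centre [0.5837 0.2968] size 61.8 x 114.4 longaxis -59.1 deg area/rect 0.94
  z0.037 centre [0.5866 0.2984] size 64.0 x 118.6 longaxis -59.1 deg area/rect 0.94
```

View pics/w2.png

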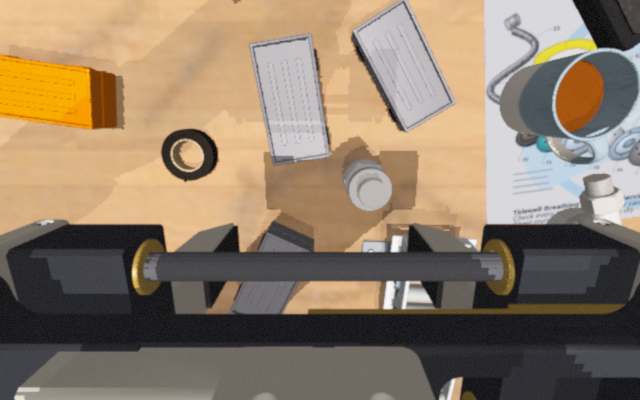

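B's lid measures 60.7 x 117.6 mm at z = 0.061, so it is the deep case, at (0.472, 0.264) with its long axis at -81.4°. A's rectangle fits z = 0.037, which makes it the shallow one. The nut stands at (368,185), clear of the fingers. I'll go above B and descend.

```bash
python3 -m creep '9.18 3.9 -1.4 3 0 0 -4; 9.18 7.76 -2.8 6 0 0 -8;9.18 7.76 -2.8 11 0 0 -8;9.18 7.76 -2.8 13 0 0 -8;9.18 7.76 -2.8 13 0 0 -8' && python3 -m creep '9.18 0 0 0 0 0 0;9.18 0 0 0 0 0 0' >/dev/null; python3 - <<'E'
from h import *
s=telemetry.observe();print(s['clock'],s['position'],s['joints']);print(R.from_rotvec(s['ee_rot']).as_matrix());print(tool([.4723,.2638,.042]))
E
```

```text
clock: 3.45
position: [0.4723, 0.2638, 0.1128]
ee_rot: [2.061, 2.371, -0.002]
force: [-0.3, -0.0, 0.1]
width: 1.002
gripper_force: 0.0
3.7 [0.4732 0.2648 0.1143] [-0.0638  0.5778 -0.7667  1.8831  0.5128  0.885  -0.9448]
[[-0.1389  0.9903  0.0024]
 [ 0.9903  0.1389  0.0011]
 [ 0.0007  0.0026 -1.    ]]
[-0.0935 -0.1226  7.2315]
```

```bash
python3 -m creep '9.18 0 0 3 0 0 0;9.18 0 0 6 0 0 0;9.18 0 0 7.2 0 0 0;9.18 0 0 7.2 0 0 0' && python3 -m creep '5 0 0 0 0 0 0;5 0 0 0 0 0 0;5 0 0 0 0 0 0;5 0 0 0 0 0 0' 25
```

```text
clock: 4.2
position: [0.4723, 0.2646, 0.0409]
ee_rot: [-2.06, -2.371, 0.0]
force: [0.2, 0.4, 0.0]
width: 1.001
gripper_force: 0.0
clock: 4.7
position: [0.4721, 0.2646, 0.041]
ee_rot: [2.06, 2.372, 0.0]
force: [-1.5, -1.1, 5.1]
width: 0.652
gripper_force: 25.0
```

```bash
python3 -m creep '5 0 0 -4 0 0 0;5 0 0 -9 0 0 0;5 0 0 -14 0 0 0;5 -4 1 -18 0 0 2;5 -9 3 -20 0 0 4' && python3 -m creep '5 -4 2 -2 0 0 2; 5 -9.5 4 -4 0 0 4;5 -15 5 -5.9 0 0 4;5 -18.9 6 -5.9 0 0 4;5 -18.9 6 -5.9 0 0 4'  && python3 -m creep '5 0 0 0 0 0 0;5 0 0 0 0 0 0' >/dev/null; python3 - <<'E'
from meas import *
im,i=snap('w3');s=telemetry.observe();print(s['joints'],s['width'],s['force']);print(R.from_rotvec(s['ee_rot']).as_matrix())
E
```

```text
clock: 5.32
position: [0.5147, 0.1803, 0.2432]
ee_rot: [2.138, 2.3, 0.004]
force: [1.3, -0.8, -2.4]
width: 0.652
gripper_force: 25.0
clock: 5.95
position: [0.5883, -0.0098, 0.2988]
ee_rot: [2.228, 2.214, -0.003]
force: [0.2, -0.8, -2.7]
width: 0.65
gripper_force: 25.0
6.2 [ 0.5872 -0.0032  0.2997] [0.5888 0.0649 0.4363]
[ 0.4533  0.4485 -0.7861  1.5457  0.3254  1.2832 -0.3735] 0.650057763338624 [ 0.1342  0.6415 -2.313 ]
[[-0.0027  1.     -0.0002]
 [ 1.      0.0027  0.0002]
 [ 0.0002 -0.0002 -1.    ]]
```

View pics/w3.png

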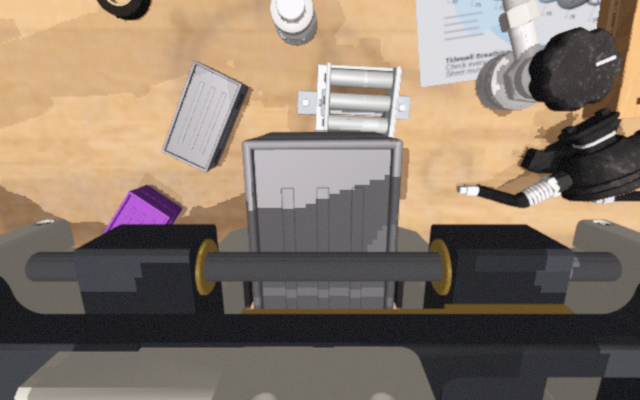

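The held case hides most of the lane. Its top end shows at rows 66-135, with rails at columns 320 and 402, and C is at (205,117). I'll rise and back off so the wrist view covers the upper half of the lane and the knob.

```bash
python3 -m creep '5 -3 0.3 -5 0 0 0;5 -6 0.6 -10 0 0 0;5 -10 0.6 -14 0 0 0;5 -13 0.6 -18 0 0 0;5 -13 0.6 -18 0 0 0'  && python3 -m creep '5 0 0 0 0 0 0;5 0 0 0 0 0 0;5 0 0 0 0 0 0' >/dev/null; python3 - <<'E'
from meas import *
i3=np.load('w3.npy',allow_pickle=True).item();cases(cv2.imread('pics/w3.png')[:,:,::-1],i3,heights=(.049,))
im,i=snap('w4')
cv2.imwrite('pics/w4z.png',cv2.resize(im[20:160,260:440,::-1],None,fx=4.2,fy=4.2,interpolation=cv2.INTER_CUBIC))
E
```

```text
clock: 6.88
position: [0.5945, -0.1364, 0.4825]
ee_rot: [2.222, 2.215, 0.004]
force: [-0.4, 1.0, -4.0]
width: 0.653
gripper_force: 25.0
blob [332.7009 139.7674] 16985.0 edge
  z0.049 centre [0.5907 0.0343] size 168.8 x 203.5 longaxis 0.1 deg area/rect 0.75
blob [203.8451 116.2852] 5323.0 
  z0.049 centre [0.4443 0.0555] size 68.2 x 118.0 longaxis 64.1 deg area/rect 0.93
blob [520.7117  50.2524] 17048.5 edge
  z0.049 centre [0.8117 0.127 ] size 116.0 x 243.1 longaxis 0.1 deg area/rect 0.73
blob [293.4897  18.0897] 1628.5 edge
  z0.049 centre [0.5547 0.1621] size 44.5 x 50.0 longaxis 0.1 deg area/rect 0.83
7.25 [ 0.5935 -0.1338  0.479 ] [ 0.5953 -0.0656  0.6156]
```

View pics/w4z.png

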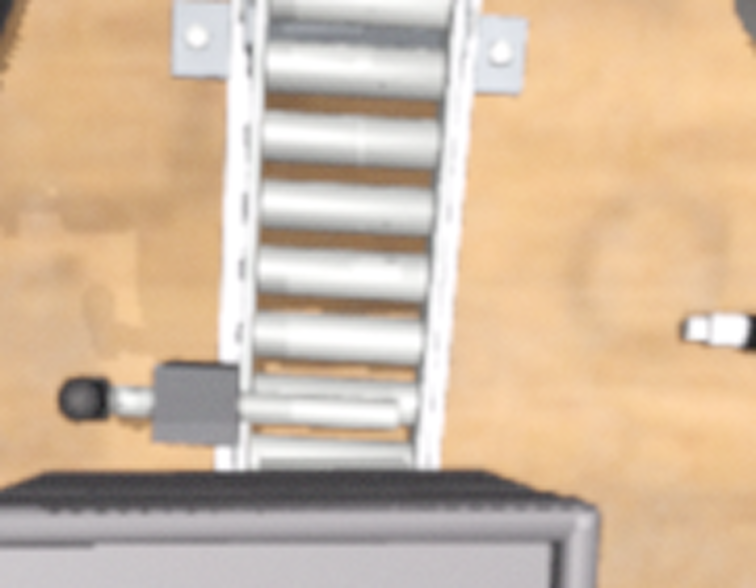

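The zoom shows the knob cap at (84,397), the housing at (195,403), the bar along row ~408, the lane's right outer rail from (478,20) to (437,460), and rollers tilted slightly. I'll compute the lane frame from these.

```bash
python3 - <<'E'
from meas import *
from scipy.optimize import least_squares
L=lambda n:np.load(n+'.npy',allow_pickle=True).item()
i4,i3=L('w4'),L('w3');isc=vision.camera_info('scene')
def sat(fn): 
    im=cv2.imread(fn);return cv2.cvtColor(im,cv2.COLOR_BGR2HSV)[...,1].astype(float)
S4=sat('pics/w4.png');S3=sat('pics/w3.png')
def edge(S,v,u0,u1):   # last/first crossing of sat 60 in [u0,u1], subpixel
    r=S[v,u0:u1];d=np.diff(cv2.GaussianBlur(r[None],(5,1),0)[0]);k=np.argmax(abs(d));return u0+k+.5
E4=[(edge(S4,v,358,382),v) for v in list(range(45,130,4))]
E3=[(edge(S3,v,394,415),v) for v in range(72,94,4)]
print(np.round(E4[::4],1).tolist(),np.round(E3,1).tolist())
# rail top height depends on lane y; iterate with origin guess
def pts(i,E,yo): 
    out=[]
    for p in E:
        z=.08
        for _ in range(4):
            q=onz(i,p,z);z=.073+.07*(q[1]-yo)
        out.append(q)
    return np.array(out)
for yo in (-.10,):
    a=pts(i4,E4,yo);b=pts(i3,E3,yo)
    c=np.polyfit(a[:,1],a[:,0],1);r=a[:,0]-np.polyval(c,a[:,1]);k=abs(r)<.002;c=np.polyfit(a[k,1],a[k,0],1)
    print('w4 right edge slope deg',np.degrees(np.arctan(c[0])),'x at y=0',np.polyval(c,0),'n',k.sum(),'w3 pts',b[:,:2])
Z=lambda u,v:(260+u/4.2,20+v/4.2)
print('bar front/back mid',onz(i4,Z(325,410),.087),'bar left',onz(i4,Z(245,408),.087),'bar right',onz(i4,Z(410,413),.087))
print('roller', [onz(i4,Z(*p),.075) for p in ((262,200),(437,213))])
print('w3 end row66',onz(i3,(325,67),.088),onz(i3,(400,67),.088), 'w3 left edge',onz(i3,(318,80),.088),onz(i3,(326,80),.088))
o1,d1=ray(i4,Z(84,397));o2,d2=ray(isc,(235+443/3.478,150+154/3.478))
A=np.c_[d1,-d2];t=np.linalg.lstsq(A,o2-o1,rcond=None)[0];print('knob cap',o1+d1*t[0],o2+d2*t[1])
E
```

```text
[[363.5, 45.0], [370.5, 61.0], [360.5, 77.0], [367.5, 93.0], [366.5, 109.0], [364.5, 125.0]] [[401.5, 72.0], [400.5, 76.0], [400.5, 80.0], [399.5, 84.0], [399.5, 88.0], [398.5, 92.0]]
w4 right edge slope deg 2.6142474691434514 x at y=0 0.6698043948241044 n 15 w3 pts [[0.671  0.1057]
 [0.6703 0.1018]
 [0.6706 0.0979]
 [0.6699 0.0939]
 [0.6702 0.0899]
 [0.6694 0.0858]]
bar front/back mid [ 0.6185 -0.0746  0.087 ] bar left [ 0.5872 -0.0739  0.087 ] bar right [ 0.6518 -0.0757  0.087 ]
roller [array([0.5937, 0.0037, 0.075 ]), array([ 0.6613, -0.0008,  0.075 ])]
w3 end row66 [0.5908 0.1103 0.088 ] [0.669  0.1105 0.088 ] w3 left edge [0.5835 0.0975 0.088 ] [0.5919 0.0976 0.088 ]
knob cap [ 0.5295 -0.0695  0.126 ] [ 0.5298 -0.0701  0.126 ]
```

```bash
python3 - <<'E'
from meas import *
it=vision.camera_info('top')
S=cv2.GaussianBlur(cv2.cvtColor(cv2.imread('pics/top0.png'),cv2.COLOR_BGR2HSV)[...,1].astype(float),(3,3),0)
P=[]
for u in range(300,420,4):
    v0=144.4+(u-293.6)*15/133.5; a=int(v0)-7
    d=np.diff(S[a:a+14,u]);k=int(np.argmin(d));w=np.clip(-d[max(k-1,0):k+2],0,None)
    v=a+.5+(w*np.arange(max(k-1,0),max(k-1,0)+len(w))).sum()/w.sum();P.append((u,v))
q=[]
for p in P:
    z=.075
    for _ in range(4):
        X=onz(it,p,z);z=.073+.07*(X[1]+.102)
    q.append(X)
q=np.array(q);c=np.polyfit(q[:,1],q[:,0],1);r=q[:,0]-np.polyval(c,q[:,1]);k=abs(r)<.003;c=np.polyfit(q[k,1],q[k,0],1)
print(k.sum(),np.std(r[k]),'slope deg',np.degrees(np.arctan(c[0])),'outer x at y=-.1,0,.1',np.polyval(c,[-.1,0,.1]))
print(tool([.6285,.007,.19]))
E
```

```text
20 0.0011522914789003633 slope deg 2.517469582787098 outer x at y=-.1,0,.1 [0.6554 0.6598 0.6642]
[14.0967  3.5454 28.911 ]
```

```bash
python3 -m creep '5 3 0.6 5 0 0 1;5 6 1.2 11 0 0 2;5 9 2 17 0 0 2.6;5 12 2.6 23 0 0 2.6;5 14.1 3 28.9 0 0 2.6'  && python3 -m creep '5 0 0 0 0 0 0;5 0 0 0 0 0 0;5 0 0 0 0 0 0' >/dev/null; python3 - <<'E'
from meas import *
im,i=snap('w5');s=telemetry.observe();print(R.from_rotvec(s['ee_rot']).as_matrix(),i['extrinsics'])
cv2.imwrite('pics/w5z.png',cv2.resize(im[0:210,220:460,::-1],None,fx=2.8,fy=2.8,interpolation=cv2.INTER_CUBIC))
E
```

```text
clock: 7.92
position: [0.6226, 0.0025, 0.2031]
ee_rot: [2.27, 2.172, 0.001]
force: [1.0, -1.4, -2.2]
width: 0.652
gripper_force: 25.0
8.3 [0.6239 0.0002 0.2068] [0.6283 0.0684 0.3435]
[[ 0.0465  0.9989  0.0033]
 [ 0.9989 -0.0465 -0.0004]
 [-0.0002  0.0034 -1.    ]] [[ 0.9989 -0.0463 -0.0081  0.6283]
 [-0.0468 -0.9658 -0.2548  0.0684]
 [ 0.004   0.2549 -0.967   0.3435]
 [ 0.      0.      0.      1.    ]]
```

View pics/w5z.png

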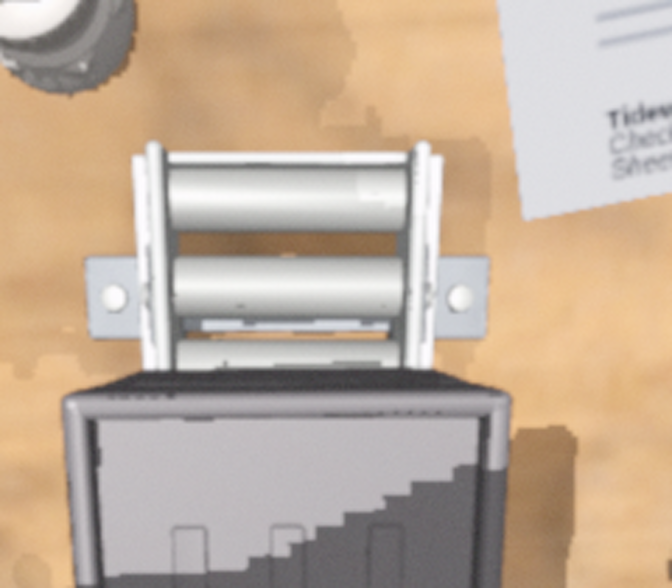

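The lane's end is centred at zoom column 288 (rail beads at 155 and 421). The held case is also centred at 288 (edges at 66 and 510), and both are square, so x and yaw already match. I'll check y from the lane's end and lower with a 4° tilt.

```bash
python3 - <<'E'
from meas import *
i=np.load('w5.npy',allow_pickle=True).item()
for p in ((155,145),(421,145),(134,157),(440,157),(288,157)): print(p,onz(i,(220+p[0]/2.8,p[1]/2.8),.088))
print(onz(i,(220+165/2.8,365/2.8),.084),onz(i,(220+411/2.8,365/2.8),.084))
s=telemetry.observe();print(s['position'])
E
python3 -m creep '5 0 0 2 0 1 0;5 0 0 4 0 2 0;5 0 0 6 0 3 0;5 0 0 7 0 4 0;5 0 0 7 0 4 0' ; python3 -m creep '5 0 0 0 0 0 0;5 0 0 0 0 0 0;5 0 0 0 0 0 0;5 0 0 0 0 0 0'
```

```text
(155, 145) [0.5955 0.1138 0.088 ]
(421, 145) [0.6672 0.1105 0.088 ]
(134, 157) [0.5895 0.1111 0.088 ]
(440, 157) [0.6723 0.1073 0.088 ]
(288, 157) [0.6311 0.1092 0.088 ]
[0.5928 0.0554 0.084 ] [0.6644 0.0521 0.084 ]
[0.6237 0.0002 0.2067]
clock: 8.98
position: [0.6227, -0.0, 0.1347]
ee_rot: [-2.237, -2.135, -0.078]
force: [-0.6, -0.2, -2.6]
width: 0.651
gripper_force: 25.0
clock: 9.48
position: [0.6227, 0.0011, 0.1348]
ee_rot: [-2.235, -2.137, -0.078]
force: [0.0, 0.2, -3.2]
width: 0.649
gripper_force: 25.0
```

```bash
python3 -m creep '5 0.25 0.1 0.6 0 0 0;5 0.25 0.1 1.2 0 0 0;5 0.25 0.1 1.6 0 0 0;5 0.25 0.1 1.8 0 0 0' ; python3 -m creep '5 0 0 0.15 0 0 0;5 0 0 0.3 0 0 0;5 0 0 0.3 0 0 0'; python3 -m creep '5 0 0 0.1 0 0 0;5 0 0 0.2 0 0 0;5 0 0 0.2 0 0 0'
```

```text
clock: 9.98
position: [0.6236, 0.0046, 0.1163]
ee_rot: [-2.235, -2.137, -0.077]
force: [-0.7, 0.6, -2.1]
width: 0.654
gripper_force: 25.0
clock: 10.35
position: [0.6238, 0.0049, 0.1138]
ee_rot: [-2.235, -2.137, -0.078]
force: [0.2, 0.8, -2.7]
width: 0.648
gripper_force: 25.0
clock: 10.72
position: [0.6238, 0.005, 0.1118]
ee_rot: [-2.235, -2.137, -0.078]
force: [-0.3, -0.1, -2.9]
width: 0.654
gripper_force: 25.0
```

Contact is expected around z = 0.111.

```bash
python3 -m creep '5 0 0 0.1 0 0 0;5 0 0 0.2 0 0 0;5 0 0 0.2 0 0 0'; python3 -m creep '5 0 0 0.1 0 0 0;5 0 0 0.1 0 0 0'
```

```text
clock: 11.1
position: [0.6239, 0.0054, 0.1107]
ee_rot: [-2.235, -2.137, -0.078]
force: [-2.4, -1.4, 6.4]
width: 0.652
gripper_force: 25.0
clock: 11.35
position: [0.6239, 0.0056, 0.1107]
ee_rot: [-2.236, -2.138, -0.079]
force: [-6.8, -1.7, 15.4]
width: 0.654
gripper_force: 25.0
```

```bash
python3 -m creep '5 0 0 -0.1 0 0 0;7.5 0 0 -0.1 0 0 0;7.5 0 0 -0.1 0 0 0;7.5 0 0 -0.1 0 0 0'; python3 -m creep '7.5 0 0 -2 0 0 0;8.5 0 0 -5 0 0 0;9.18 0 0 -9 0 0 0;9.18 0 0 -13 0 0 0;9.18 0 0 -15 0 -4 0'; python3 -m creep '9.18 -2 0 0 0 0 0;9.18 -4 0 0 0 0 0;9.18 -4 0 0 0 0 0;9.18 -4 0 0 0 0 0'; python3 - <<'E'
from meas import *
im,i=snap('w6')
cv2.imwrite('pics/w6z.png',cv2.resize(im[0:225,120:520,::-1],None,fx=2,fy=2,interpolation=cv2.INTER_CUBIC))
cases(im,i,heights=(.0697+.061-.001,))
E
```

```text
clock: 11.85
position: [0.6239, 0.0052, 0.1097]
ee_rot: [-2.235, -2.137, -0.078]
force: [-0.1, 0.1, 1.1]
width: 0.811
gripper_force: 0.0
clock: 12.48
position: [0.6243, -0.007, 0.2632]
ee_rot: [2.272, 2.165, 0.003]
force: [0.1, 0.1, -1.4]
width: 0.997
gripper_force: 0.0
clock: 12.98
position: [0.6212, -0.0455, 0.2589]
ee_rot: [-2.271, -2.169, 0.0]
force: [0.6, -0.2, 1.0]
width: 0.999
gripper_force: 0.0
12.975 [ 0.6212 -0.0455  0.2589] [0.6262 0.0225 0.3956]
blob [154.1247  85.5989] 7777.5 
  z0.130 centre [0.4889 0.0466] size 57.2 x 90.1 longaxis 64.0 deg area/rect 0.93
blob [318.4793 108.3076] 18065.5 edge
  z0.130 centre [0.6229 0.0207] size 102.3 x 165.3 longaxis 81.4 deg area/rect 0.70
blob [582.9839  12.3065] 1890.0 edge
  z0.130 centre [0.8272 0.0837] size 23.4 x 58.6 longaxis -2.7 deg area/rect 0.72
blob [464.4718  24.2466] 5982.5 edge
  z0.130 centre [0.7397 0.0776] size 43.7 x 114.5 longaxis -2.7 deg area/rect 0.64
```

View pics/w6z.png

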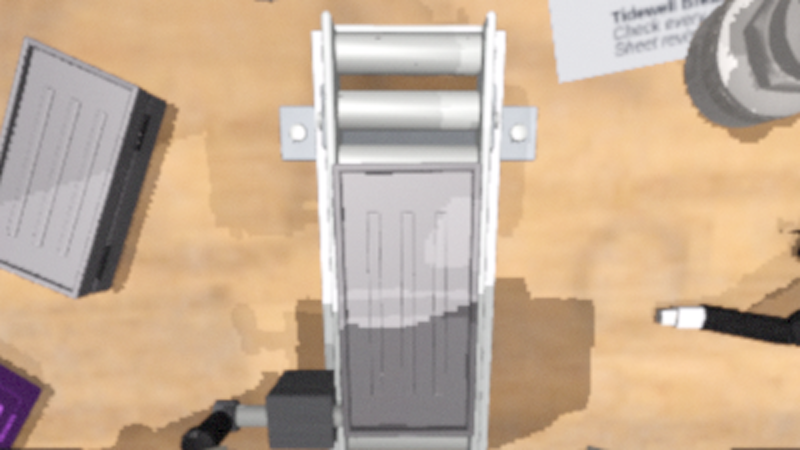

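The deep case sits square between the rails, with lid corners at zoom (335,167), (480,165), (345,432) and (475,430). I've now used all 10 views, so the rest is numeric.

```bash
python3 - <<'E'
from meas import *
i=np.load('w6.npy',allow_pickle=True).item()
c=[onz(i,(120+u/2,v/2),z) for u,v,z in ((335,167,.134),(480,165,.134),(345,432,.125),(475,430,.125))];print(np.array(c),np.mean(c,0))
im=cv2.imread('pics/w6.png')[:,:,::-1]
hsv=cv2.cvtColor(im,cv2.COLOR_RGB2HSV)
# middle case C: bright lid only
lab=cv2.cvtColor(im,cv2.COLOR_RGB2GRAY)
for th in (55,100,110,120):
    m=((hsv[...,1]<45)&(lab>th)).astype(np.uint8)*255;m[:,230:]=0;m[205:]=0
    m=cv2.morphologyEx(m,cv2.MORPH_CLOSE,np.ones((5,5)));m=cv2.morphologyEx(m,cv2.MORPH_OPEN,np.ones((5,5)))
    cs=max(cv2.findContours(m,cv2.RETR_EXTERNAL,cv2.CHAIN_APPROX_NONE)[0],key=cv2.contourArea)
    P=np.array([onz(i,p,.049)[:2] for p in cs[:,0].astype(float)]).astype(np.float32);print(th,cv2.minAreaRect(P))
print(tool([.4434,.0555-.068,.25]))
E
```

```text
[[ 0.5989  0.0458  0.134 ]
 [ 0.6564  0.0439  0.134 ]
 [ 0.594  -0.0678  0.125 ]
 [ 0.6533 -0.0696  0.125 ]] [ 0.6256 -0.012   0.1295]
55 ((0.4472070336341858, 0.05397803336381912), (0.1174183338880539, 0.07461851090192795), 64.01518249511719)
100 ((0.44069555401802063, 0.05716797709465027), (0.11743967980146408, 0.060040585696697235), 64.07110595703125)
110 ((0.4405941665172577, 0.05721726268529892), (0.11743967980146408, 0.059815146028995514), 64.07110595703125)
120 ((0.44054311513900757, 0.057242073118686676), (0.11743967980146408, 0.059701647609472275), 64.07110595703125)
[  2.4434 -17.9182   0.9231]
```

C measures 117.4 x 59.8 at z = 0.049, which confirms it is the middle case. The deep case lies at lane y of about 0.094, against the bolt. Now to fetch C.

```bash
python3 -m creep '9.18 2 -4 1 0 0 6;9.18 4 -8 3 0 0 12;9.18 6 -12 6 0 0 18;9.18 8 -16 9 0 0 23.3;9.18 9.4 -18.5 10.9 0 0 23.3'; python3 -m creep '9.18 0 0 0 0 0 0;9.18 0 0 0 0 0 0;9.18 0 0 0 0 0 0' >/dev/null; python3 - <<'E'
from h import *
s=telemetry.observe();print(s['clock'],s['position']);print(R.from_rotvec(s['ee_rot']).as_matrix());print(tool([.4406,.0572,.034]))
E
```

```text
clock: 13.65
position: [0.4383, 0.0582, 0.1494]
ee_rot: [-2.661, -1.669, 0.002]
force: [0.2, 0.6, 0.1]
width: 0.998
gripper_force: 0.0
14.025 [0.4422 0.0568 0.151 ]
[[ 0.4373  0.8993  0.0014]
 [ 0.8993 -0.4373  0.0005]
 [ 0.001   0.001  -1.    ]]
[-0.0487 -0.1747 11.7007]
```

```bash
python3 -m creep '9.18 0 -0.1 4 0 0 0;9.18 0 -0.1 8 0 0 0;9.18 0 -0.1 11 0 0 0;9.18 0 -0.1 11.6 0 0 0;9.18 0 -0.1 11.6 0 0 0' && python3 -m creep '5 0 0 0 0 0 0;5 0 0 0 0 0 0;5 0 0 0 0 0 0;5 0 0 0 0 0 0' 25; python3 -m creep '5 0 0 -3 0 0 0;5 0 0 -8 0 0 0;5 0 0 -14 0 0 0;5 0 0 -20 0 0 0;5 0 0 -20 0 0 0';  python3 - <<'E'
from h import *
s=telemetry.observe();print(s['clock'],s['position'],s['width']);print(R.from_rotvec(s['ee_rot']).as_matrix());print(tool([.623,-.012,.24]))
E
```

```text
clock: 14.65
position: [0.4407, 0.0575, 0.0349]
ee_rot: [2.663, 1.667, 0.001]
force: [-0.7, 0.2, -0.1]
width: 1.0
gripper_force: 0.0
clock: 15.15
position: [0.44, 0.0574, 0.0348]
ee_rot: [2.662, 1.668, 0.0]
force: [-1.8, -0.6, 6.2]
width: 0.654
gripper_force: 25.0
clock: 15.78
position: [0.4421, 0.0581, 0.2383]
ee_rot: [2.66, 1.665, 0.01]
force: [0.8, -0.0, -3.7]
width: 0.653
gripper_force: 25.0
15.775 [0.4421 0.0581 0.2383] 0.6525914576780755
[[ 0.4368  0.8995  0.0073]
 [ 0.8996 -0.4368  0.0001]
 [ 0.0033  0.0065 -1.    ]]
[ 1.5944 19.3364 -0.0428]
```

```bash
python3 -m creep '5 -0.4 4.5 0 0 0 -5;5 -0.8 9 0 0 0 -10;5 -1.3 13.5 0 0 0 -15;5 -1.8 18 0.4 0 0 -20;5 -2.1 21 0.8 0 0 -23.4';  python3 -m creep '5 0 0 0 0 0 0;5 0 0 0 0 0 0;5 0 0 0 0 0 0;5 0 0 0 0 0 0' ; python3 - <<'E'
from meas import *
im,i=snap('w7');s=telemetry.observe();print(R.from_rotvec(s['ee_rot']).as_matrix())
g=cv2.GaussianBlur(cv2.cvtColor(im,cv2.COLOR_RGB2GRAY),(3,3),0).astype(int)
T=np.array(s['position'])
zt=T[2]-.0348+.049
ex,ey=R.from_rotvec(s['ee_rot']).as_matrix()[:2,0],R.from_rotvec(s['ee_rot']).as_matrix()[:2,1]
for n,z,off in (('deep rear',.133,.04+.055),('held rear',zt,.059)):
    p=T[:2]+ex*off;print(n,proj(i,[*p,z]),[proj(i,[*(p+k*ey),z])[0] for k in (-.03,.03)])
for u in (300,323,345): print(u,g[0:200:2,u].tolist())
E
```

```text
clock: 16.4
position: [0.6203, -0.0551, 0.2237]
ee_rot: [-2.267, -2.173, 0.004]
force: [0.0, -0.5, -3.5]
width: 0.652
gripper_force: 25.0
clock: 16.9
position: [0.6194, -0.0526, 0.2268]
ee_rot: [2.268, 2.174, -0.0]
force: [0.7, -0.3, -3.2]
width: 0.656
gripper_force: 25.0
16.9 [ 0.6194 -0.0526  0.2268] [0.624  0.0156 0.3634]
[[ 0.0426  0.9991  0.0003]
 [ 0.9991 -0.0426 -0.0005]
 [-0.0005  0.0004 -1.    ]]
deep rear [320.5768  72.195 ] [np.float64(277.2234819364112), np.float64(363.92324125635304)]
held rear [318.85   137.2169] [np.float64(241.29597222456314), np.float64(396.38221075305046)]
300 [239, 251, 255, 249, 227, 205, 186, 169, 145, 119, 144, 147, 113, 114, 159, 206, 222, 242, 255, 254, 239, 213, 191, 172, 146, 122, 133, 134, 134, 141, 186, 210, 219, 183, 185, 152, 194, 212, 212, 211, 211, 210, 210, 210, 209, 209, 209, 208, 208, 207, 207, 207, 206, 205, 205, 205, 204, 204, 203, 203, 203, 202, 201, 201, 194, 133, 97, 74, 71, 81, 139, 181, 181, 145, 162, 200, 200, 200, 200, 200, 200, 200, 200, 199, 198, 199, 199, 198, 198, 198, 197, 197, 197, 197, 197, 196, 197, 196, 195, 196]
3
[... 301 characters left out ...]
7, 196, 196, 195, 194, 194, 187, 117, 73, 73, 83, 140, 181, 180, 154, 166, 198, 199, 198, 199, 198, 198, 198, 197, 197, 197, 196, 196, 196, 196, 197, 196, 195, 180, 182, 195, 195, 166, 112, 108, 109]
345 [235, 241, 242, 236, 228, 211, 195, 181, 159, 130, 169, 181, 129, 121, 149, 196, 213, 225, 238, 242, 234, 220, 200, 188, 175, 138, 132, 136, 135, 140, 177, 201, 198, 178, 173, 139, 193, 207, 207, 206, 206, 205, 205, 204, 204, 204, 202, 193, 204, 206, 205, 204, 204, 203, 202, 202, 202, 201, 201, 200, 199, 199, 198, 198, 198, 168, 99, 75, 79, 84, 138, 179, 177, 151, 165, 196, 197, 196, 196, 196, 196, 196, 196, 195, 195, 195, 195, 194, 194, 194, 194, 190, 185, 179, 127, 109, 110, 109, 109, 109]
```

```bash
python3 - <<'E'
from meas import *
i=np.load('w7.npy',allow_pickle=True).item();im=cv2.imread('pics/w7.png')[:,:,::-1]
g=cv2.GaussianBlur(cv2.cvtColor(im,cv2.COLOR_RGB2GRAY),(3,3),0).astype(int)
T=np.array([.6194,-.0526,.2268]);zt=T[2]-.0348+.049
print('held inner rear',onz(i,(319,146.3),zt),'held outer',onz(i,(319,139.7),zt)); print('deep inner rear',onz(i,(323,70.2),.1335),'outer',onz(i,(323,65),.1335))
for v in (90,115): print(v,'L',[(u,g[v,u]) for u in range(266,292)],'R',[(u,g[v,u]) for u in range(350,378)])
for v in (152,158): print(v,'L',[(u,g[v,u]) for u in range(230,262,2)],'R',[(u,g[v,u]) for u in range(376,408,2)])
E
```

```text
held inner rear [0.622  0.0026 0.241 ] held outer [0.6221 0.0052 0.241 ]
deep inner rear [0.6253 0.0433 0.1335] outer [0.6255 0.0466 0.1335]
90 L [(266, np.int64(170)), (267, np.int64(170)), (268, np.int64(170)), (269, np.int64(170)), (270, np.int64(172)), (271, np.int64(173)), (272, np.int64(175)), (273, np.int64(176)), (274, np.int64(180)), (275, np.int64(195)), (276, np.int64(226)), (277, np.int64(249)), (278, np.int64(255)), (279, np.int64(253)), (280, np.int64(245)), (281, np.int64(229)), (282, np.int64(202)), (283, np.int64(176)), (284, np.int64(174)), (285, np.int64(184)), (286, np.int64(177)), (287, np.int64(150)), (288, np.int64(139)), (289, np.int64(168)), (290, np.int64(200)), (291, np.int64(209))] R [(350, np.int64(203)), (351, np.int64(204)), (352, np.int64(203)), (353, np.int64(203)), (354, np.int64(203)), (355, np.int64(203)), (356, np.int64(202)), (357, np.int64(202)), (358, np.int64(202)), (359, np.int64(202)), (360, np.int64(202)), (361, np.int64(193)), (362, np.int64(165)), (363, np.int64(142)), (364, np.int64(155)), (365, np.int64(178)), (366, np.int64(182)), (367
[... 2160 characters left out ...]
 np.int64(179)), (232, np.int64(181)), (234, np.int64(184)), (236, np.int64(188)), (238, np.int64(190)), (240, np.int64(191)), (242, np.int64(200)), (244, np.int64(209)), (246, np.int64(198)), (248, np.int64(165)), (250, np.int64(181)), (252, np.int64(195)), (254, np.int64(154)), (256, np.int64(92)), (258, np.int64(150)), (260, np.int64(201))] R [(376, np.int64(194)), (378, np.int64(194)), (380, np.int64(193)), (382, np.int64(193)), (384, np.int64(193)), (386, np.int64(189)), (388, np.int64(133)), (390, np.int64(103)), (392, np.int64(167)), (394, np.int64(194)), (396, np.int64(175)), (398, np.int64(144)), (400, np.int64(144)), (402, np.int64(147)), (404, np.int64(146)), (406, np.int64(146))]
```

```bash
python3 -m creep '5 1.5 0.1 1 0 1 0;5 3 0.18 2 0 2 0;5 3.9 0.18 3 0 3 0;5 3.9 0.18 4.2 0 4 0;5 3.9 0.18 4.2 0 4 0';  python3 -m creep '5 0 0 0 0 0 0;5 0 0 0 0 0 0;5 0 0 0 0 0 0;5 0 0 0 0 0 0' ; python3 - <<'E'
from h import *
print(tool([.6229,-.0136,.1592]))
E
```

```text
clock: 17.58
position: [0.6226, -0.0157, 0.1828]
ee_rot: [-2.234, -2.136, -0.075]
force: [0.5, -1.2, -5.1]
width: 0.652
gripper_force: 25.0
clock: 18.08
position: [0.6234, -0.0143, 0.1847]
ee_rot: [-2.234, -2.139, -0.078]
force: [-0.1, -0.7, -3.9]
width: 0.65
gripper_force: 25.0
[-0.1146 -0.0544  2.5498]
```

```bash
python3 -m creep '5 -0.1 -0.05 0.6 0 0 0;5 -0.1 -0.05 1.2 0 0 0;5 -0.1 -0.05 1.7 0 0 0;5 -0.1 -0.05 2 0 0 0;5 -0.1 -0.05 2 0 0 0' ; python3 -m creep '5 0 0 0.1 0 0 0;5 0 0 0.2 0 0 0;5 0 0 0.3 0 0 0;5 0 0 0.3 0 0 0'; python3 -m creep '5 0 0 0.1 0 0 0;5 0 0 0.2 0 0 0;5 0 0 0.2 0 0 0'
```

```text
clock: 18.7
position: [0.6227, -0.0138, 0.1642]
ee_rot: [-2.233, -2.139, -0.078]
force: [0.1, 0.8, -3.6]
width: 0.652
gripper_force: 25.0
clock: 19.2
position: [0.6228, -0.0136, 0.1614]
ee_rot: [-2.233, -2.139, -0.078]
force: [0.1, -0.6, -3.6]
width: 0.651
gripper_force: 25.0
clock: 19.58
position: [0.6228, -0.0135, 0.1594]
ee_rot: [-2.233, -2.139, -0.078]
force: [-0.3, 0.2, -4.0]
width: 0.655
gripper_force: 25.0
```

```bash
python3 -m creep '5 0 0 0.1 0 0 0;5 0 0 0.1 0 0 0' ; python3 -m creep '5 0 0 0.1 0 0 0;5 0 0 0.1 0 0 0'
```

```text
clock: 19.82
position: [0.6229, -0.0133, 0.1593]
ee_rot: [-2.234, -2.139, -0.078]
force: [-2.8, -2.0, 4.3]
width: 0.651
gripper_force: 25.0
clock: 20.08
position: [0.623, -0.0132, 0.1593]
ee_rot: [-2.234, -2.14, -0.078]
force: [-6.1, -2.7, 13.0]
width: 0.656
gripper_force: 25.0
```

```bash
python3 -m creep '5 0 0 -0.15 0 0 0;7.5 0 0 -0.15 0 0 0;7.5 0 0 -0.15 0 0 0;7.5 0 0 -0.15 0 0 0'; python3 -m creep '7.5 0 0 -1.5 0 0 0;8.5 0 0 -4 0 0 0;9.18 0 0 -7 0 0 0;9.18 0 0 -9.5 0 -2 0;9.18 0 0 -9.5 0 -4 0'; python3 -m creep '9.18 5 -1 0 0 0 0;9.18 11 -2 0 0 0 0;9.18 17 -4 0 0 0 0;9.18 22 -5 0 0 0 0;9.18 24 -5.5 0 0 0 0' ; python3 -m creep '9.18 0 0 0 0 0 0;9.18 0 0 0 0 0 0;9.18 0 0 0 0 0 0'; python3 - <<'E'
from meas import *
im,i=snap('w8');hsv=cv2.cvtColor(im,cv2.COLOR_RGB2HSV);g=cv2.cvtColor(im,cv2.COLOR_RGB2GRAY)
print(R.from_rotvec(telemetry.observe()['ee_rot']).as_matrix())
for th in (100,120):
    m=((hsv[...,1]<45)&(g>th)).astype(np.uint8)*255;m[205:]=0
    m=cv2.morphologyEx(m,cv2.MORPH_CLOSE,np.ones((5,5)));m=cv2.morphologyEx(m,cv2.MORPH_OPEN,np.ones((7,7)))
    for c in cv2.findContours(m,cv2.RETR_EXTERNAL,cv2.CHAIN_APPROX_NONE)[0]:
        if cv2.contourArea(c)>3000:
            b=c[:,0].astype(float);P=np.array([onz(i,p,.037)[:2] for p in b]).astype(np.float32);print(th,b.min(0),b.max(0),cv2.minAreaRect(P))
E
```

```text
clock: 20.58
position: [0.623, -0.0133, 0.1589]
ee_rot: [-2.233, -2.139, -0.078]
force: [-0.1, -0.3, 0.1]
width: 0.813
gripper_force: 0.0
clock: 21.2
position: [0.6238, -0.0199, 0.2569]
ee_rot: [2.267, 2.169, 0.004]
force: [0.7, 0.0, -0.4]
width: 1.002
gripper_force: 0.0
clock: 21.82
position: [0.5761, 0.2262, 0.2538]
ee_rot: [-2.262, -2.178, -0.0]
force: [0.6, 0.0, 0.0]
width: 0.996
gripper_force: 0.0
clock: 22.2
position: [0.5788, 0.2199, 0.2535]
ee_rot: [2.272, 2.169, -0.001]
force: [-0.7, 0.7, 0.4]
width: 1.001
gripper_force: 0.0
22.2 [0.5788 0.2199 0.2535] [0.5837 0.2882 0.3901]
[[ 0.0459  0.9989 -0.0001]
 [ 0.9989 -0.0459 -0.0008]
 [-0.0008 -0.     -1.    ]]
100 [276.  39.] [375. 157.] ((0.5885695815086365, 0.29900312423706055), (0.059831488877534866, 0.1170433834195137), 30.799829483032227)
100 [400.   0.] [612. 204.] ((0.7841088175773621, 0.28025108575820923), (0.21390210092067719, 0.24605947732925415), 87.34040069580078)
120 [276.  39.] [375. 153.] ((0.5885600447654724, 0.2990190386772156), (0.059831488877534866, 0.1170063242316246), 30.799829483032227)
120 [400.   0.] [612. 204.] ((0.7839707732200623, 0.2802576720714569), (0.21390178799629211, 0.24578315019607544), 87.34040069580078)
```

```bash
python3 -m creep '9.18 2 0.1 0 0 0 -9;9.18 4 0.3 2 0 0 -18;9.18 6 0.5 5 0 0 -27;9.18 7.9 0.5 8 0 0 -33.4;9.18 7.9 0.5 10 0 0 -33.4';  python3 -m creep '9.18 0 0 0 0 0 0;9.18 0 0 0 0 0 0;9.18 0 0 0 0 0 0' ; python3 - <<'E'
from h import *
it=vision.camera_info('top')
for z in (.092,.0): print('mug',onz(it,(246,120),z))
s=telemetry.observe();print(s['position'],s['joints']);print(R.from_rotvec(s['ee_rot']).as_matrix());print(tool([.5876,.2990,.030]))
E
```

```text
clock: 22.88
position: [0.586, 0.301, 0.1521]
ee_rot: [-1.548, -2.732, 0.001]
force: [0.9, -0.5, 0.5]
width: 0.997
gripper_force: 0.0
clock: 23.25
position: [0.5871, 0.3005, 0.1552]
ee_rot: [1.55, 2.731, 0.002]
force: [0.2, 0.0, 0.5]
width: 0.998
gripper_force: 0.0
mug [0.7316 0.263  0.092 ]
mug [0.7705 0.2808 0.    ]
[0.5871 0.3005 0.1552] [-0.0409  0.7287 -0.8585  1.5397  0.5876  1.1448 -0.4828]
[[-0.5125  0.8587  0.002 ]
 [ 0.8587  0.5125  0.0006]
 [-0.0005  0.002  -1.    ]]
[-0.1502 -0.0637 12.5207]
```

```bash
python3 -m creep '9.18 -0.1 -0.05 4 0 0 0;9.18 -0.1 -0.05 8 0 0 0;9.18 -0.1 -0.05 11 0 0 0;9.18 -0.1 -0.05 12.4 0 0 0;9.18 -0.1 -0.05 12.4 0 0 0' && python3 -m creep '5 0 0 0 0 0 0;5 0 0 0 0 0 0;5 0 0 0 0 0 0;5 0 0 0 0 0 0' 25; python3 -m creep '5 0 0 -3 0 0 0;5 0 0 -8 0 0 0;5 0 0 -14 0 0 0;5 0 0 -20 0 0 0;5 0 0 -23 0 0 0';  python3 - <<'E'
from h import *
s=telemetry.observe();print(s['clock'],s['position'],s['width']);print(R.from_rotvec(s['ee_rot']).as_matrix());print(tool([.621,-.056,.27]))
E
```

```text
clock: 23.88
position: [0.5865, 0.2996, 0.0298]
ee_rot: [-1.549, -2.733, 0.001]
force: [-0.3, 0.9, 0.2]
width: 1.001
gripper_force: 0.0
clock: 24.38
position: [0.5867, 0.2998, 0.0302]
ee_rot: [1.549, 2.733, 0.001]
force: [1.0, 0.1, 2.8]
width: 0.656
gripper_force: 25.0
clock: 25.0
position: [0.5867, 0.3005, 0.2633]
ee_rot: [1.548, 2.732, 0.005]
force: [0.9, -0.3, -3.4]
width: 0.65
gripper_force: 25.0
25.0 [0.5867 0.3005 0.2633] 0.6496943333654362
[[-0.5142  0.8577  0.0029]
 [ 0.8577  0.5142  0.002 ]
 [ 0.0003  0.0035 -1.    ]]
[-32.3424 -15.3846  -0.7292]
```

```bash
python3 -m creep '5 -5 -2.4 -0.1 0 0 7;5 -10 -4.8 -0.2 0 0 14;5 -15 -7.2 -0.4 0 0 21;5 -20 -9.6 -0.5 0 0 28;5 -25 -12 -0.6 0 0 33.4';  python3 -m creep '5 0 0 0 0 0 0;5 0 0 0 0 0 0;5 0 0 0 0 0 0;5 0 0 0 0 0 0' ; python3 - <<'E'
from h import *
s=telemetry.observe();print(R.from_rotvec(s['ee_rot']).as_matrix());print(tool([.621,-.056,.27]))
E
```

```text
clock: 25.62
position: [0.6116, 0.0216, 0.2656]
ee_rot: [-2.273, -2.169, 0.001]
force: [0.0, 0.4, -2.2]
width: 0.651
gripper_force: 25.0
clock: 26.12
position: [0.6118, 0.025, 0.2658]
ee_rot: [-2.266, -2.175, -0.0]
force: [0.1, 0.1, -2.8]
width: 0.653
gripper_force: 25.0
[[ 0.0408  0.9992 -0.    ]
 [ 0.9992 -0.0408  0.0004]
 [ 0.0004 -0.     -1.    ]]
[-8.0585  1.2455 -0.4254]
```

```bash
python3 -m creep '5 -3 0.5 -0.1 0 0 0.2;5 -6 0.9 -0.2 0 0 0.2;5 -8 1.25 -0.4 0 0 0.2;5 -8 1.25 -0.4 0 0 0.2';  python3 -m creep '5 0 0 0 0 0 0;5 0 0 0 0 0 0;5 0 0 0 0 0 0;5 0 0 0 0 0 0' ; python3 - <<'E'
from meas import *
im,i=snap('w9');s=telemetry.observe();M=R.from_rotvec(s['ee_rot']).as_matrix();print(M)
T=np.array(s['position']);ex,ey=M[:2,0],M[:2,1];zt=T[2]-.030+.037;zm=.178
g=cv2.GaussianBlur(cv2.cvtColor(im,cv2.COLOR_RGB2GRAY),(3,3),0).astype(int)
yr=.0451-.0031 # expected middle rim rear, camera frame
for n,z,p in (('mid rear',zm,T[:2]+ex*(yr-T[1])),('held rear',zt,T[:2]+ex*.059)):
    q=proj(i,[*p,z]);L,Rr=[proj(i,[*(p+k*ey),z])[0] for k in (-.0285,.0285)];print(n,q,L,Rr)
    v=int(q[1]);
    for u in (int(q[0])-20,int(q[0])+15): print(' col',u,[(w,int(g[w,u])) for w in range(max(v-14,0),v+16)])
    for vv in ((v+16,v+34) if z==zm else (v+14,v+20)):
        for nm,c in (('L',L),('R',Rr)): print(' row',vv,nm,[(u,int(g[vv,u])) for u in range(int(c)-9,int(c)+10)])
E
```

```text
clock: 26.62
position: [0.6213, -0.0584, 0.2697]
ee_rot: [2.275, 2.166, -0.0]
force: [-0.4, 0.2, -2.0]
width: 0.655
gripper_force: 25.0
clock: 27.12
position: [0.621, -0.0565, 0.2698]
ee_rot: [2.272, 2.17, -0.0]
force: [0.7, 0.6, -2.3]
width: 0.653
gripper_force: 25.0
27.125 [ 0.621  -0.0565  0.2698] [0.6259 0.0116 0.4064]
[[ 0.0463  0.9989 -0.    ]
 [ 0.9989 -0.0463 -0.    ]
 [-0.     -0.     -1.    ]]
mid rear [320.3464  66.1872] 278.6235598856819 362.0645522741977
 col 300 [(52, 156), (53, 138), (54, 125), (55, 125), (56, 132), (57, 135), (58, 136), (59, 135), (60, 135), (61, 140), (62, 157), (63, 172), (64, 176), (65, 180), (66, 187), (67, 181), (68, 156), (69, 140), (70, 164), (71, 199), (72, 211), (73, 212), (74, 212), (75, 212), (76, 211), (77, 211), (78, 211), (79, 211), (80, 211), (81, 211)]
 col 335 [(52, 167), (53, 148), (54, 131), (55, 128), (56, 134), (57, 138), (58, 137), (59, 136), (60, 136), (61, 141), (62, 155), (63, 164), (64, 165), (65, 174), (66, 181), (67, 172), (68, 148), (69, 124), (70, 128), (71, 163), (72, 197), (73, 208), (74, 209), (75, 208), (76, 208), (77
[... 2063 characters left out ...]
 197), (380, 196), (381, 196), (382, 195), (383, 186), (384, 153), (385, 107), (386, 91), (387, 115), (388, 151), (389, 181), (390, 194), (391, 192), (392, 181), (393, 167), (394, 160), (395, 168), (396, 181), (397, 186)]
 row 155 L [(240, 183), (241, 182), (242, 183), (243, 185), (244, 187), (245, 188), (246, 189), (247, 189), (248, 190), (249, 191), (250, 186), (251, 174), (252, 164), (253, 170), (254, 184), (255, 194), (256, 189), (257, 161), (258, 124)]
 row 155 R [(379, 195), (380, 194), (381, 195), (382, 194), (383, 184), (384, 150), (385, 106), (386, 98), (387, 126), (388, 162), (389, 187), (390, 195), (391, 188), (392, 176), (393, 159), (394, 144), (395, 141), (396, 145), (397, 147)]
```

```bash
python3 - <<'E'
from meas import *
i=np.load('w9.npy',allow_pickle=True).item();zt=.2698+.007
h=[onz(i,(320,v),zt)[1] for v in (144.5,137.6)];m=[onz(i,(320,v),.178)[1] for v in (69.2,61.7)]
print(h,m,np.subtract(m,h))
i=np.load('w7.npy',allow_pickle=True).item()
E
```

```text
[np.float64(-0.001280720802965431), np.float64(0.0015235988990764514)] [np.float64(0.03998205230463005), np.float64(0.04475275773369372)] [0.0413 0.0432]
```

```bash
python3 -m creep '5 1.5 0 1 0 1 0;5 3 0 2 0 2 0;5 4 0 3 0 3 0;5 4 0 4.4 0 4 0;5 4 0 4.4 0 4 0';  python3 -m creep '5 0 0 0 0 0 0;5 0 0 0 0 0 0;5 0 0 0 0 0 0;5 0 0 0 0 0 0' ; python3 - <<'E'
from h import *
print(tool([.6229,-.0165,.1984]))
E
```

```text
clock: 27.8
position: [0.6221, -0.0184, 0.2238]
ee_rot: [-2.237, -2.132, -0.074]
force: [0.0, -1.1, -1.9]
width: 0.65
gripper_force: 25.0
clock: 28.3
position: [0.623, -0.017, 0.226]
ee_rot: [-2.237, -2.135, -0.078]
force: [0.3, 0.7, -2.7]
width: 0.652
gripper_force: 25.0
[-0.1475 -0.0134  2.7568]
```

```bash
python3 -m creep '5 -0.15 0 0.6 0 0 0;5 -0.15 0 1.2 0 0 0;5 -0.15 0 1.8 0 0 0;5 -0.15 0 2.2 0 0 0;5 -0.15 0 2.2 0 0 0' ; python3 -m creep '5 0 0 0.1 0 0 0;5 0 0 0.2 0 0 0;5 0 0 0.35 0 0 0;5 0 0 0.35 0 0 0'; python3 -m creep '5 0 0 0.1 0 0 0;5 0 0 0.2 0 0 0;5 0 0 0.2 0 0 0'
```

```text
clock: 28.92
position: [0.6227, -0.0169, 0.2033]
ee_rot: [-2.237, -2.135, -0.077]
force: [-0.1, 0.5, -2.3]
width: 0.651
gripper_force: 25.0
clock: 29.42
position: [0.6229, -0.0167, 0.2001]
ee_rot: [-2.237, -2.135, -0.078]
force: [-0.2, 0.6, -2.8]
width: 0.652
gripper_force: 25.0
clock: 29.8
position: [0.623, -0.0165, 0.1985]
ee_rot: [-2.237, -2.135, -0.078]
force: [-1.0, -1.0, 1.0]
width: 0.648
gripper_force: 25.0
```

```bash
python3 -m creep '5 0 0 0.03 0 0 0;7.5 0 0 -0.1 0 0 0;7.5 0 0 -0.1 0 0 0;7.5 0 0 -0.1 0 0 0'; python3 -m creep '7.5 0 0 -1.5 0 0 0;8.5 0 0 -4 0 0 0;9.18 0 0 -8 0 0 0;9.18 0 0 -11 0 -2 0;9.18 0 0 -11 0 -4 0'; python3 -m creep '9.18 -2 -3 0 0 0 -10;9.18 -3 -6 0 0 0 -20;9.18 -4.5 -9 0 0 0 -30;9.18 -5 -9.5 0 0 0 -40;9.18 -5 -9.5 0 0 0 -50'; python3 -m creep '9.18 0 0 0 0 0 -10;9.18 0 0 0 0 0 -20;9.18 0 0 0 0 0 -30;9.18 0 0 0 0 0 -40;9.18 0 0 0 0 0 -40'; python3 - <<'E'
from meas import *
im,i=snap('w10')
s=telemetry.observe();print(s['position'],s['joints']);print(R.from_rotvec(s['ee_rot']).as_matrix());print(tool([.528,-.071,.116]))
E
```

```text
clock: 30.3
position: [0.623, -0.0165, 0.1991]
ee_rot: [-2.237, -2.135, -0.078]
force: [-0.4, -0.2, -0.1]
width: 0.812
gripper_force: 0.0
clock: 30.92
position: [0.6238, -0.024, 0.3127]
ee_rot: [2.27, 2.165, 0.005]
force: [1.2, 0.7, -0.2]
width: 0.999
gripper_force: 0.0
clock: 31.55
position: [0.5245, -0.0705, 0.3089]
ee_rot: [-1.136, -2.929, 0.002]
force: [0.4, -0.6, 0.0]
width: 1.002
gripper_force: 0.0
clock: 32.17
position: [0.5251, -0.0697, 0.3087]
ee_rot: [-0.074, -3.14, -0.0]
force: [-0.5, -1.1, 0.3]
width: 1.002
gripper_force: 0.0
32.175 [ 0.5251 -0.0697  0.3087] [ 0.4588 -0.0666  0.4454]
[ 0.5252 -0.0697  0.3088] [ 0.8686  0.4855 -1.207   1.6504  0.4651  1.3331  1.1071]
[[-0.9987  0.0501 -0.0005]
 [ 0.0501  0.9987  0.0001]
 [ 0.0005  0.0001 -1.    ]]
[-0.2968 -0.118  19.2755]
```

```bash
python3 -m creep '9.18 -0.28 -0.1 5 0 0 0;9.18 -0.28 -0.1 10 0 0 0;9.18 -0.28 -0.1 14 0 0 0;9.18 -0.28 -0.1 17 0 0 0;9.18 -0.28 -0.1 17 0 0 0'; python3 -m creep '9.18 0 0 0 0 0 0;9.18 0 0 0 0 0 0'; python3 - <<'E'
from h import *
s=telemetry.observe();print(s['joints'],tool([.528,-.071,.116]))
E
```

```text
clock: 32.85
position: [0.5267, -0.0711, 0.1373]
ee_rot: [-0.077, -3.137, 0.0]
force: [-0.5, 0.7, 0.5]
width: 1.002
gripper_force: 0.0
clock: 33.1
position: [0.529, -0.0708, 0.1404]
ee_rot: [0.075, 3.138, -0.0]
force: [-0.6, -0.3, -0.6]
width: 0.995
gripper_force: 0.0
[ 0.7607  0.647  -1.0633  1.8671  0.6626  1.0303  0.9411] [ 0.1023 -0.025   2.4411]
```

```bash
python3 -m creep '9.18 0.1 0 1 0 0 0;9.18 0.1 0 2 0 0 0;9.18 0.1 0 2.4 0 0 0;9.18 0.1 0 2.4 0 0 0'; python3 -m creep '0 0 0 0 0 0 0;0 0 0 0 0 0 0;0 0 0 0 0 0 0;0 0 0 0 0 0 0;0 0 0 0 0 0 0' 20; python3 -m creep '0 0 0 0 0 0 0;0 0 0 0 0 0 0'
```

```text
clock: 33.6
position: [0.5268, -0.0708, 0.1144]
ee_rot: [-0.073, -3.14, -0.0]
force: [0.1, -0.5, 0.9]
width: 1.003
gripper_force: 0.0
clock: 34.22
position: [0.5271, -0.0709, 0.115]
ee_rot: [0.073, 3.141, -0.0]
force: [-0.5, 0.3, 0.3]
width: 0.504
gripper_force: 0.0
clock: 34.48
position: [0.5271, -0.0709, 0.1149]
ee_rot: [-0.073, -3.141, 0.0]
force: [-0.2, -0.6, 0.5]
width: 0.288
gripper_force: 0.0
```

```bash
python3 -m creep '0 0 0 0 0 0 0;0 0 0 0 0 0 0;0 0 0 0 0 0 0;0 0 0 0 0 0 0' 20
```

```text
clock: 34.98
position: [0.5271, -0.0699, 0.115]
ee_rot: [0.072, 3.141, 0.002]
force: [0.8, 5.7, -1.9]
width: 0.148
gripper_force: 20.0
```

```bash
python3 -m creep '0 0.7 0 0 0 0 0;0 1.6 0 0 0 0 0;0 2.6 0 0 0 0 0;0 3.6 0 0 0 0 0;0 4.6 0 0 0 0 0'; python3 -m creep '0 1.2 0 0 0 0 0;0 2.2 0 0 0 0 0;0 2.5 0 0 0 0 0;0 2.5 0 0 0 0 0'
```

```text
clock: 35.6
position: [0.4812, -0.0678, 0.115]
ee_rot: [0.072, 3.14, 0.002]
force: [2.6, 5.4, -4.0]
width: 0.154
gripper_force: 20.0
clock: 36.1
position: [0.4571, -0.0667, 0.115]
ee_rot: [0.072, 3.138, 0.003]
force: [4.8, 6.9, -8.9]
width: 0.149
gripper_force: 20.0
```

```bash
python3 -m creep '4 0 0 0 0 0 0;4 0 0 0 0 0 0;4 0 0 0 0 0 0;4 0 0 0 0 0 0'; python3 -m creep '4 0 0 -2 0 0 0;4 0 0 -6 0 0 0;4 0 0 -11 0 0 0;4 0 0 -16 0 0 0;4 0 0 -16 0 0 0'; for k in 1 2 3 4 5 6; do python3 -m creep '4 0 0 0 0 0 0;4 0 0 0 0 0 0;4 0 0 0 0 0 0;4 0 0 0 0 0 0;4 0 0 0 0 0 0' >/dev/null; done; python3 - <<'E'
from meas import *
s=telemetry.observe();print(s['clock'],s['position'],s['force'],s['width'])
for n in ('top','scene'): cv2.imwrite(f'pics/{n}1.png',vision.get_image(n)[:,:,::-1])
it=vision.camera_info('top')
# expected stack-top centre at end: deep centre lane y=-.21+.059+~.006, rim top z
im=cv2.imread('pics/top1.png');d=np.abs(im.astype(int)-cv2.imread('pics/top0.png')).sum(2)
e=np.array([.0454,.999])
for ly in (-.143,-.135,.094):
    c=np.array([.6285,-.1015])-.0035*np.array([1,0])+e*ly; zz=.062+.07*ly+.137
    c2=[c[0],c[1]-.0096,zz];print(ly,c2,proj(it,c2))
g=cv2.cvtColor(im,cv2.COLOR_BGR2GRAY)
print('cols'); 
for v in (150,156,162): print(v,g[v,290:450:2].tolist())
E
```

```text
clock: 36.6
position: [0.4561, -0.0678, 0.1149]
ee_rot: [-0.074, -3.141, 0.001]
force: [0.6, -0.0, 0.5]
width: 0.428
gripper_force: 0.0
clock: 37.22
position: [0.458, -0.067, 0.2784]
ee_rot: [0.074, 3.135, -0.003]
force: [0.1, -0.6, 0.2]
width: 0.433
gripper_force: 0.0
40.975 [ 0.4562 -0.0676  0.2749] [-0.8387  0.2104  0.163 ] 0.4323910207468026
-0.143 [np.float64(0.6185078), np.float64(-0.253957), 0.18899000000000002] [416.8788 153.8759]
-0.135 [np.float64(0.618871), np.float64(-0.24596500000000002), 0.18955] [414.1419 153.5238]
0.094 [np.float64(0.6292676), np.float64(-0.017194), 0.20558] [334.963  143.3366]
cols
150 [145, 157, 154, 180, 168, 119, 144, 179, 162, 112, 143, 171, 148, 111, 137, 153, 135, 134, 148, 149, 150, 163, 168, 167, 143, 76, 59, 63, 75, 81, 98, 101, 99, 99, 99, 95, 104, 111, 112, 113, 114, 117, 119, 119, 119, 119, 120, 119, 119, 119, 116, 114, 96, 58, 69, 94, 99, 98, 97, 98, 110, 128, 132, 130, 126, 126, 125, 123, 126, 133, 131, 129, 134, 151, 162, 165, 164, 163, 165, 166]
156 [139, 152, 171, 184, 147, 116, 168, 183, 144, 137, 172, 182, 141, 129, 172, 176, 139, 138, 176, 173, 123, 135, 179, 168, 107, 70, 54, 54, 60, 76, 77, 94, 100, 100, 100, 99, 101, 117, 122, 121, 119, 118, 116, 114, 111, 104, 102, 99, 97, 95, 96, 97, 97, 97, 96, 85, 87, 99, 100, 101, 102, 106, 127, 136, 138, 137, 137, 140, 136, 128, 134, 139, 132, 135, 163, 166, 165, 164, 164, 165]
162 [150, 166, 181, 175, 126, 139, 183, 171, 126, 151, 184, 171, 121, 152, 180, 164, 134, 158, 185, 161, 132, 161, 182, 158, 140, 142, 85, 51, 60, 64, 77, 72, 89, 100, 100, 98, 98, 98, 99, 101, 99, 96, 96, 96, 95, 96, 95, 96, 95, 96, 94, 95, 96, 95, 95, 93, 81, 84, 109, 112, 114, 115, 115, 124, 136, 141, 141, 140, 138, 139, 141, 139, 132, 145, 160, 163, 163, 162, 160, 160]
```

```bash
python3 -m creep '4 -1 -3 -5 0 0 10;4 -3 -6 -10 0 0 20;4 -6 -10 -12.5 0 0 30;4 -9 -14 -12.5 0 0 40;4 -12 -19 -12.5 0 0 50' >/dev/null; python3 - <<'E'
from h import *
print(telemetry.observe()['position'],tool([.615,-.32,.40]))
E
```

```text
[ 0.5683 -0.2637  0.4006] [-7.3069  0.3406  0.0633]
```

```bash
python3 -m creep '4 -2 0 0 0 0 10;4 -4 0.1 0 0 0 20;4 -6 0.3 0 0 0 30;4 -7.3 0.3 0 0 0 38;4 -7.3 0.3 0 0 0 38' >/dev/null;python3 -m creep '4 0 0 0 0 0 0;4 0 0 0 0 0 0;4 0 0 0 0 0 0' ; python3 - <<'E'
from meas import *
im,i=snap('w11');g=cv2.cvtColor(im,cv2.COLOR_RGB2GRAY);hsv=cv2.cvtColor(im,cv2.COLOR_RGB2HSV)
print(R.from_rotvec(telemetry.observe()['ee_rot']).as_matrix())
for lo in (0,130,185):
  m=((hsv[...,1]<45)&(g>lo)&(g<225)).astype(np.uint8)*255;m[215:]=0
  m=cv2.morphologyEx(m,cv2.MORPH_OPEN,np.ones((7,7)))
  for c in cv2.findContours(m,cv2.RETR_EXTERNAL,cv2.CHAIN_APPROX_NONE)[0]:
    if cv2.contourArea(c)>1200:
        b=c[:,0].astype(float);P=np.array([onz(i,p,.189)[:2] for p in b]).astype(np.float32);print(lo,b.min(0),b.max(0),cv2.minAreaRect(P))
q=proj(i,[.6185,-.254,.189]);print(q)
for u in (int(q[0])-15,int(q[0])+10): print(u,g[0:215:2,u].tolist())
for v in (60,90,120): print(v,g[v,220:430:2].tolist())
E
```

```text
clock: 42.7
position: [0.6136, -0.319, 0.4002]
ee_rot: [2.233, 2.209, -0.0]
force: [-0.2, -0.8, -0.5]
width: 0.437
gripper_force: 0.0
42.7 [ 0.6136 -0.319   0.4002] [ 0.6161 -0.2507  0.5369]
[[ 0.011   0.9999  0.0002]
 [ 0.9999 -0.011  -0.0002]
 [-0.0002  0.0002 -1.    ]]
0 [426.  61.] [588. 214.] ((0.8170741200447083, -0.28538650274276733), (0.16679240763187408, 0.16448292136192322), 89.35668182373047)
0 [291.  52.] [351. 166.] ((0.6139482259750366, -0.2504895031452179), (0.11764048039913177, 0.06427355110645294), 87.8715591430664)
130 [291.  52.] [351. 161.] ((0.6135376691818237, -0.24778808653354645), (0.11227181553840637, 0.06325232237577438), 87.87156677246094)
185 [297.  57.] [346. 145.] ((0.6143330335617065, -0.24113525450229645), (0.08951212465763092, 0.050929296761751175), 87.2027587890625)
[325.0888 114.9603]
310 [113, 119, 120, 155, 190, 242, 255, 233, 193, 161, 120, 109, 106, 157, 215, 241, 255, 231, 191, 152, 108, 108, 117, 198, 224, 248, 235, 190, 154, 212, 213, 213, 213, 212, 212, 213, 202, 204, 202, 201, 203, 199, 197, 191, 189, 192, 181, 178, 181, 195, 195, 202, 199,
[... 1707 characters left out ...]
 187, 187, 189, 189, 188, 191, 192, 192, 191, 189, 191, 193, 194, 194, 195, 195, 194, 196, 199, 194, 189, 187, 188, 190, 194, 195, 194, 193, 192, 193, 193, 195, 191, 189]
120 [196, 196, 198, 200, 197, 197, 197, 200, 201, 199, 196, 194, 194, 194, 192, 193, 194, 197, 198, 199, 201, 203, 206, 206, 207, 206, 204, 204, 221, 237, 245, 255, 249, 232, 238, 240, 235, 177, 164, 200, 200, 201, 200, 188, 200, 194, 200, 200, 200, 197, 201, 186, 199, 199, 201, 196, 206, 201, 182, 199, 200, 198, 175, 169, 186, 254, 229, 237, 237, 234, 228, 235, 234, 213, 194, 194, 193, 191, 192, 194, 195, 193, 190, 192, 196, 194, 194, 195, 196, 195, 196, 196, 196, 196, 193, 193, 193, 192, 193, 195, 194, 197, 196, 186, 118]
```

```bash
python3 -m creep '4 0 0 0 0 0 0;4 0 0 0 0 0 0;4 0 0 0 0 0 0;4 0 0 0 0 0 0' >/dev/null; python3 - <<'E'
from meas import *
im,i=snap('w12');d=cv2.absdiff(im,cv2.imread('pics/w11.png')[:,:,::-1])[40:170,280:360];print(d.mean(),d.max(),np.percentile(d,99))
print(job.sign_off())
E
```

```text
43.25 [ 0.6138 -0.3192  0.3999] [ 0.6164 -0.251   0.5366]
3.359583333333333 60 20.0
the job is handed in; nothing more can be done
None
```

I stacked the three cases, drew the stop bolt back about 70 mm, and handed the job in at about 43 s. The last wrist-camera measurement put the column square and still at the end stop; the sign-off gave no verdict.

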